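Take the guard bar off the switch stand and shut the switches off

TASK

Shut the packing line down at the switch stand: lift the steel guard bar level out of its two open-topped brackets, both ends together, and lay it in both notches of the empty parking cradle. Once the bar lies there and you have let go, sweep a finger along the row of switch levers under the hood so that all three are pushed well over to the stand's right (off). Do not throw any switch before the bar is parked, and leave the other things on the table where they are.

Things in the scene. Friction and masses are not known exactly. Their poses are not given: they have to be found in the camera images.
- switch_stand: grey switch housing fixed to the table, 170 x 246 mm. Origin on the table below the middle of the bar's resting line; y axis along the bar and the row of switches (+y = left seen from the robot), x axis to the back, front (-x) roughly to the robot. Flat housing top 50 mm above the table, x -55 to +95, y -115 to +115 mm. A back panel (x 87 to 95 mm) carries a hood over the full width
- hood_edge (a point): middle of the lower front edge of the stand's hood, 255 mm above the table and 15 mm behind the bar's line. The hood (10 mm thick) covers all behind it, so a hand coming straight down on the bar or switches strikes it: come in from the front, fingers pointing forward and down, tilted 35 to 45 degrees from vertical
- bracket_left (a point): floor of the left U bracket's slot, 116 mm above the table, at y = +86 mm of the stand. Open-topped plate 8 mm thick along y and 34 mm wide; slot 22 mm wide, prong tops 139 mm above the table
- bracket_right (a point): floor of the right U bracket's slot, at y = -86 mm of the stand; same form
- guard_bar: loose plain round steel bar, 18 mm diameter, 200 mm long, 0.2 to 0.4 kg, with a darker 25 mm collar, 5 mm wide, at either end. Origin at its middle on its axis; y axis along the bar (it may roll about it). At first it lies in the stand's brackets, axis 125 mm above the table, 32 mm above the tops of the switch levers. It must rise 23 mm to clear the prongs
- bar_end_a (a point): centre of one end face of the guard bar (its +y end)
- bar_end_b (a point): centre of the other end face of the guard bar (its -y end)
- cradle: low parking cradle fixed to the table: dark 80 x 160 x 8 mm foot plate, two steel uprights 8 mm thick at y = -60 and +60 mm. Origin on the table under its middle, y axis along the bar's future line (either way round). Open-topped notches 22 mm wide, floor 66 mm above the table, straight to 85 mm, flaring to about 45 mm at 106 mm. A bar in both notches has its axis 75 mm above the table
- switch_1 (a joint): hinge of the left (+y) switch lever of the switch stand: 0 = standing upright (on), 1.05 rad = lying over to the stand's right (-y side), its stop (off); counts as off beyond 0.7 rad (40 degrees). It stays where it is left; about 0.04 N m turns it, a light finger push. Starts between 0 and 0.12
- switch_2 (a joint): hinge of the middle switch lever of the switch stand: 0 = standing upright (on), 1.05 rad = lying over to the stand's right (-y side), its stop (off); counts as off beyond 0.7 rad (40 degrees). It stays where it is left; about 0.04 N m turns it, a light finger push. Starts between 0 and 0.12
- switch_3 (a joint): hinge of the right (-y) switch lever of the switch stand: 0 = standing upright (on), 1.05 rad = lying over to the stand's right (-y side), its stop (off); counts as off beyond 0.7 rad (40 degrees). It stays where it is left; about 0.04 N m turns it, a light finger push. Starts between 0 and 0.12
- switch_1_tip (a point): top end of the left switch lever, 38 mm from its hinge
- switch_2_tip (a point): top end of the middle switch lever, 38 mm from its hinge
- switch_3_tip (a point): top end of the right switch lever, 38 mm from its hinge
- switch_1_pivot (a point): hinge centre of the left switch lever, 55 mm above the table; a fixed point of the stand, at x = 0, y = 38 mm in its frame. Black lever 38 mm long, 12 to 16 mm wide along x, 7 to 9 mm thick along y, swinging along the row. Fingertips 80 mm above the table, drawn along the row from y = +63 to -62 mm, lay each lever over and pass on over it
- switch_2_pivot (a point): hinge centre of the middle switch lever, 55 mm above the table; a fixed point of the stand, at x = 0, y = 0 mm in its frame. Black lever 38 mm long, 12 to 16 mm wide along x, 7 to 9 mm thick along y, swinging along the row. Fingertips 80 mm above the table, drawn along the row from y = +63 to -62 mm, lay each lever over and pass on over it
- switch_3_pivot (a point): hinge centre of the right switch lever, 55 mm above the table; a fixed point of the stand, at x = 0, y = -38 mm in its frame. Black lever 38 mm long, 12 to 16 mm wide along x, 7 to 9 mm thick along y, swinging along the row. Fingertips 80 mm above the table, drawn along the row from y = +63 to -62 mm, lay each lever over and pass on over it
- tape_measure: loose bystander: grey pocket tape measure 32 x 65 x 54 mm, origin under its middle
- thumb_wax: loose bystander: round white tin 49 mm across, 22 mm high, origin under its middle
- clear_tape: loose bystander: small roll of clear tape 54 mm across, 18 mm high, lying flat, origin under its middle
- blade_tin: loose bystander: flat grey tin 63 x 91 x 20 mm, origin under its middle

How it is judged:
By the outcome, as a careful person would: the job done as asked, in the order asked, and still so for the second after the job is handed in, with the robot touching nothing.
It also fails if it takes over 54 s, if anything falls off the work surface, if the arm or the gripper's body presses on something with over 40 N, if the wrist force passes 120 N, or if a joint passes its speed limit or range.

ROBOT

A 7-joint arm with a two-finger parallel gripper is mounted at the origin on a cart in front of the work surface, level with it; the furniture and walls round the work are solid. World frame = base frame: x ahead of the robot, y to its left, z up, the work surface at z = 0. Lengths are in m, angles in degrees, forces in N, time in s.
With the tool pointing down it reaches from about 0.425 to 0.925 m from the base axis. Payload 6.8 kg.
Tool frame: the origin (TCP) lies on the centre line of the jaws, within the pads' length; the fingertips stand 8 mm ahead of it and the grasp point (between the pads) lies 11 mm behind it (ctrl.tips_ahead is the distance from the TCP to the fingertips, in m); z points along the fingers, y is the line along which they close (so a half turn about z gives the same grasp; the last joint's range is limited). The gripper opens to 85 mm and grips with 20 to 120 N. Pads are 22 mm wide; open, the fingers measure 114 mm over their backs; the gripper's body (76 mm by 85 mm) begins 54 mm behind the grasp point. The pads swing forward as they close: fully open they stand 13 mm farther back than shut.
Start: joints at [-81.595, 27.33, 1.283, 89.118, -0.659, 63.558, -4.761], TCP at [0.17, 0.653, 0.239] pointing down, gripper open.
Joint ranges: [-169.35, 169.35], [-19.33, 120.38], [-80.79, 83.38], [13.8, 139.57], [-78.32, 258.32], [9.67, 109.79], [-169.56, 169.56]. Speed limits (degrees/s): [136.94, 136.94, 180, 180, 180, 180, 180].

INTERFACE

Orientations are given as a 3x3 rotation matrix whose columns are the frame's x, y, z axes.
In Python, from rig import readout, eyes, ctrl gives the robot as it stands. The module is installed in compiled form; this text tells all that it offers.
- The arm moves only by the shell command python3 -m jog 'ROWS' [FORCE]. ROWS is a JSON object of lists of equal length, an entry for each row: "xyz": the shift along the tool's x, y, z in mm, a list of three; "delta_rot": the turn, a rotation vector about the tool's x, y, z in rad, a list of three; "claw": the closure, from 0 (fully open) to 1 (shut). A call has 1 to 20 rows; each row shifts and turns the commanded pose from where the row before left it, along the tool's axes as they then stand; what a row does not reach is not made up. A row lasts 1/8 s, in which the tool goes at most 62.5 mm and 10.7 degrees, less where a joint would pass 70% of its speed; a pose out of reach is approached as far as the arm can. A call with a gripper value outside its range is refused whole. The fingers move at their own pace and stop on an object; FORCE is the grip in N (left out, the last holds). Time passes only in rows, so rows that do not move let the fingers close. It gives the time, the measured TCP pose, the force, the opening and the grip force at its end, in the units of the state.
- readout.state(): the state, without advancing time (a new reading comes with each control period).
- eyes.get_image(name): name is "scene" or "side" or "wrist"; returns a dict with "pixels" (384x512x3 uint8, red, green, blue), "fx", "fy", "cx", "cy" (pixels), "extrinsics" (4x4, takes a point from camera to world coordinates). Camera axes: x right, y down, z forward; pixel columns grow to the right and rows downward; lengths in m; the calibration is good to about 2 mm. A picture is of the moment at which its call begins. There is no depth.
- ctrl.finish_job(): hands the job in; it is judged then, once.
Trained networks look in a picture, given as the dict that the camera call returned (one of the last four; its "shot" number tells which), for a name from the list of things; names that differ only in an ending like _2 or _b are one class to them, and where a whole thing is asked for, a point or a joint stands for the part that bears it (a point fixed in the world has none). Each returns a list of dicts, best first, with "score" (0 to 1); they miss things now and then, are a little off and sometimes report something else, mostly with a low value. They report only what shows in the picture. A call takes as long as a camera call.
- eyes.recognise(picture, label): "bbox" ([centre column, centre row, width, height] in pixels, round what is visible of it).
- eyes.cut_out(picture, label): "pixels" (384x512 bool, what is visible of it) and "bbox" ([centre column, centre row, width, height] in pixels, round what is visible of it).
The state is a dict: "clock": time; "joint_positions": joint angles; "qvel": joint speeds; "joint_efforts": joint torques, N m; "eef_pos": TCP position; "eef_rot": TCP orientation; "ft_force": force on the tool from outside, world axes, zero at the start; "ft_torque": the same for the moment, N m; "gripper_width": finger opening in m; "grip_force": force on a finger pad.
Only numpy, scipy, OpenCV 4.12 (cv2) and the standard library are available. Lean on these libraries where they do the work, as an engineer would, in place of code of your own. Each camera call takes 0.05 s, during which the arm holds its last target. There are 200 camera calls.

## Working session

There is one attempt and no reset: what is moved stays moved. The work goes in short steps, Python scripts to look and compute and a shell command to move; the robot and the scene stay as the last step left them, time stands still between calls to the robot, and variables do not carry over. Pictures are saved under pics/ and viewed, at most 10 in all, crops included, and the job is handed in when it is done.

```bash
mkdir -p pics; cat > h.py <<'E'
import numpy as np, cv2
from rig import readout, eyes, ctrl
def proj(im,p):
    T=np.linalg.inv(im["extrinsics"]);q=T[:3,:3]@np.array(p)+T[:3,3]
    return np.array([im["fx"]*q[0]/q[2]+im["cx"],im["fy"]*q[1]/q[2]+im["cy"]])
def ray(im,u,v):
    E=np.array(im["extrinsics"]);d=E[:3,:3]@np.array([(u-im["cx"])/im["fx"],(v-im["cy"])/im["fy"],1.]);return E[:3,3],d/np.linalg.norm(d)
def at_z(im,u,v,z):
    o,d=ray(im,u,v);return o+d*(z-o[2])/d[2]
def save(im,n): cv2.imwrite("pics/"+n+".png",cv2.cvtColor(im["pixels"],cv2.COLOR_RGB2BGR))
E
python3 - <<'E'
from h import *
np.set_printoptions(precision=4,suppress=True)
s=readout.state();print(s["clock"],s["eef_pos"],s["eef_rot"],s["gripper_width"])
ims=[]
for n in ["scene","side"]:
    im=eyes.get_image(n);save(im,n+"0");ims.append(im["pixels"])
    print(n,im["extrinsics"],im["fx"])
    for l in ["guard_bar","bar_end_a","bracket_left","cradle","hood_edge","switch_stand","switch_1_pivot","switch_1_tip","tape_measure","thumb_wax","clear_tape","blade_tin"]:
        for r in eyes.recognise(im,l)[:3]: 
            if r["score"]>.3: print(l,round(r["score"],2),np.round(r["bbox"],1))
E
```

```text
0.0 [0.17   0.6526 0.2383] [[-0.9677  0.2521 -0.0004]
 [ 0.2521  0.9677 -0.0019]
 [-0.0001 -0.0019 -1.    ]] 0.08562336640602208
scene [[ 0.5103 -0.6132  0.6029 -0.0262]
 [-0.86   -0.3574  0.3643 -0.3937]
 [-0.0079 -0.7044 -0.7098  0.7872]
 [ 0.      0.      0.      1.    ]] 355.5723816211981
guard_bar 0.82 [318.5 198.1  55.3  53.6]
bar_end_a 0.93 [319.8 196.1  58.1  55.4]
bracket_left 0.62 [328.2 194.2 122.9 153.4]
cradle 0.79 [191.8 200.3  57.1  56.2]
hood_edge 0.67 [328.5 192.9 121.7 146.9]
switch_stand 0.88 [327.5 192.7 122.3 146.7]
switch_1_pivot 0.64 [326.2 193.  119.1 149.6]
switch_1_tip 0.5 [326.1 194.1 116.2 148.1]
switch_1_tip 0.44 [304.8 202.4   8.6   9.8]
tape_measure 0.58 [210.8 176.2  24.3  24.2]
thumb_wax 0.47 [234.8 187.2  15.2  15.7]
clear_tape 0.61 [244.6 235.1  23.1  15.9]
clear_tape 0.32 [326.8 190.3 118.2 151.8]
blade_tin 0.69 [240.  263.2  39.6  34.7]
side [[ 0.8501 -0.3213  0.4173  0.1408]
 [-0.5265 -0.4999  0.6877 -0.6757]
 [-0.0123 -0.8043 -0.5941  0.701 ]
 [ 0.      0.      0.      1.    ]] 366.7459296981839
guard_bar 0.91 [312.7 234.2  28.2  62.6]
bar_end_a 0.88 [314.  234.5  32.2  63.6]
bracket_left 0.59 [328.5 229.7 113.4 152.4]
bracket_left 0.44 [309.1 264.1   7.5   2.5]
cradle 0.85 [204.4 203.6  46.4  56.1]
hood_edge 0.84 [326.8 230.8 108.1 160.7]
switch_stand 0.98 [328.  231.9 105.3 160.5]
switch_1_pivot 0.71 [325.8 230.5 108.1 160.6]
switch_1_tip 0.38 [303.4 238.2   6.9  10.5]
tape_measure 0.74 [237.8 191.4  21.7  21.9]
tape_measure 0.49 [327.1 229.9 103.1 158.9]
thumb_wax 0.59 [206.3 203.4  45.3  56. ]
thumb_wax 0.53 [256.3 208.9  16.4  13.3]
clear_tape 0.64 [233.8 250.7  19.   19.4]
blade_tin 0.77 [212.8 271.6  39.7  32.9]
```

View pics/scene0.png

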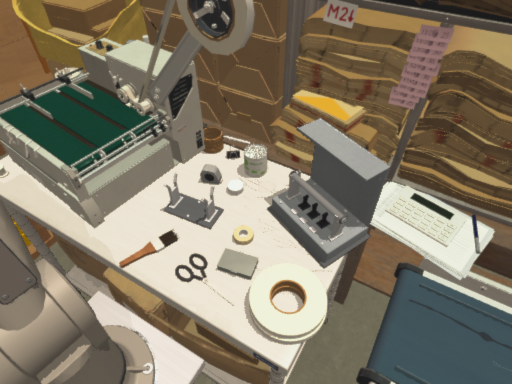

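View pics/side0.png

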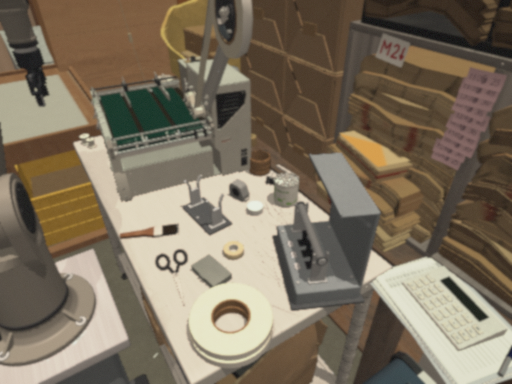

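The scene view shows the stand at about (328,193), its bar around (318,198), and the empty cradle around (192,200). The side view shows the stand at (328,231) and the cradle at (204,204). I'll zoom in and get masks.

```bash
python3 - <<'E'
from h import *
np.set_printoptions(precision=4,suppress=True)
tiles=[]
for n,c1,c2 in [("scene",(265,150),(150,160)),("side",(265,190),(165,165))]:
    im=eyes.get_image(n)
    for l in ["guard_bar","cradle"]:
        r=eyes.cut_out(im,l)[0];m=r["pixels"].astype(np.uint8)
        np.save(f"{n}_{l}.npy",m)
        bx=cv2.boxPoints(cv2.minAreaRect(np.argwhere(m)[:,::-1].astype(np.float32)))
        print(n,l,r["score"],m.sum());print(bx.round(1).tolist())
        if l=="guard_bar":
            print([at_z(im,*p,0.125)[:2].round(4).tolist() for p in ((bx[0]+bx[1])/2,(bx[2]+bx[3])/2,(bx[1]+bx[2])/2,(bx[0]+bx[3])/2)])
    for c in (c1,c2):
        k=im["pixels"][c[1]:c[1]+75,c[0]:c[0]+100]
        tiles.append(cv2.resize(k,(400,300),interpolation=cv2.INTER_CUBIC))
o=np.vstack([np.hstack(tiles[:2]),np.hstack(tiles[2:])])
cv2.imwrite("pics/z.png",o[...,::-1])
E
```

```text
scene guard_bar 0.58 464
[[289.29998779296875, 175.89999389648438], [294.6000061035156, 170.10000610351562], [347.0, 217.8000030517578], [341.70001220703125, 223.60000610351562]]
[[0.6318, -0.1156], [0.5453, -0.298], [0.5986, -0.2145], [0.5731, -0.211]]
scene cradle 0.92 1392
[[157.89999389648438, 209.6999969482422], [172.5, 171.8000030517578], [228.8000030517578, 193.39999389648438], [214.1999969482422, 231.3000030517578]]
side guard_bar 0.56 538
[[292.1000061035156, 203.8000030517578], [302.6000061035156, 199.5], [328.3999938964844, 262.3999938964844], [317.8999938964844, 266.70001220703125]]
[[0.6327, -0.1019], [0.5454, -0.3022], [0.5996, -0.2131], [0.5699, -0.2115]]
side cradle 0.89 1187
[[171.89999389648438, 194.6999969482422], [199.8000030517578, 169.5], [240.5, 214.5], [212.60000610351562, 239.6999969482422]]
```

View pics/z.png

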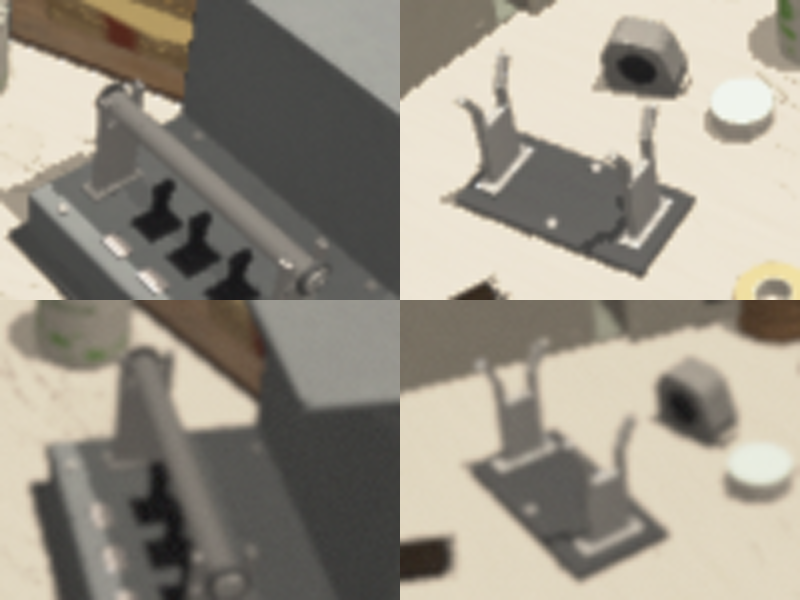

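The crops show the bar ends clearly (scene about (293,174) and (343,219.5); side about (300.5,204.5) and (322,261)), and the cradle foot corners. I'll triangulate these.

```bash
python3 - <<'E'
from h import *
np.set_printoptions(precision=4,suppress=True)
A=eyes.get_image("scene");B=eyes.get_image("side")
def tri(a,b):
    M=np.zeros((3,3));v=np.zeros(3);L=[]
    for im,p in((A,a),(B,b)):
        o,d=ray(im,*p);P=np.eye(3)-np.outer(d,d);M+=P;v+=P@o;L.append((o,P))
    x=np.linalg.solve(M,v);return x,[np.linalg.norm(P@(x-o)) for o,P in L]
a=tri((293,173.75),(300.5,204.5));b=tri((343,219.5),(322,260.75))
print(a,b,np.linalg.norm(a[0]-b[0]))
cs=[]
for p,q in zip([(164.25,210),(210.5,228.75),(223.75,210),(177.5,193.25)],[(182,206),(210,235),(231.75,223.75),(205.5,198)]):
    x=at_z(A,*p,.008);y=at_z(B,*q,.008);print(x,y);cs.append((x+y)/2)
cs=np.array(cs);print("c",cs.mean(0),[np.linalg.norm(cs[i]-cs[(i+1)%4]) for i in range(4)])
d=cs[0]+cs[3]-cs[1]-cs[2];print("yaw of long",np.degrees(np.arctan2(d[1],d[0])))
d=cs[3]+cs[2]-cs[1]-cs[0];print("yaw of short",np.degrees(np.arctan2(d[1],d[0])))
for im,l in((A,"scene"),(B,"side")):
  for n,h in(("tape_measure",.05),("thumb_wax",.02),("clear_tape",.02),("blade_tin",.02)):
    r=eyes.recognise(im,n)[0];print(n,at_z(im,*r["bbox"][:2],h/2))
E
```

```text
(array([ 0.6272, -0.1208,  0.1296]), [np.float64(0.0008408607376593904), np.float64(0.0008408607376592575)]) (array([ 0.5491, -0.2934,  0.1246]), [np.float64(0.0013712222011300285), np.float64(0.0013712222011298912)]) 0.18949891056024154
[0.4206 0.1837 0.008 ] [0.4228 0.1877 0.008 ]
[0.4326 0.0274 0.008 ] [0.4362 0.0249 0.008 ]
[0.5079 0.0343 0.008 ] [0.5105 0.0337 0.008 ]
[0.4927 0.1936 0.008 ] [0.5016 0.1855 0.008 ]
c [0.4656 0.1088 0.008 ] [np.float64(0.1600609851066416), np.float64(0.07519954770689659), np.float64(0.1559947722757355), np.float64(0.07556651652187343)]
yaw of long 94.48742781177262
yaw of short 4.4368040984956885
tape_measure [ 0.6839 -0.1862  0.025 ]
thumb_wax [0.6035 0.0587 0.01  ]
clear_tape [ 0.4568 -0.0674  0.01  ]
blade_tin [ 0.3729 -0.0977  0.01  ]
tape_measure [0.5969 0.1397 0.025 ]
thumb_wax [0.6121 0.0587 0.01  ]
clear_tape [ 0.4659 -0.0661  0.01  ]
blade_tin [ 0.3767 -0.098   0.01  ]
```

```bash
cat >> h.py <<'E'
from scipy.spatial.transform import Rotation as Ro
th=np.radians
BY=th(65.7); BC=np.array([.589,-.205,.125]); CY=th(94.5); CC=np.array([.4675,.1085,.075])
def tool(yaw,tilt):   # tool x along yaw dir, z tilted forward by tilt deg
    x=np.array([np.cos(yaw),np.sin(yaw),0]);X=np.array([np.sin(yaw),-np.cos(yaw),0])
    z=np.sin(th(tilt))*X-np.cos(th(tilt))*np.array([0,0,1.]);return np.column_stack([x,np.cross(z,x),z])
def plan(p,R,n,p0=None,R0=None):
    s=readout.state();p0=np.array(s["eef_pos"]) if p0 is None else p0;R0=np.array(s["eef_rot"]) if R0 is None else R0
    w=Ro.from_matrix(R0.T@R).as_rotvec()/n;d=(np.array(p)-p0)/n*1000
    print("from",p0.round(4),"rot/row",w.round(4).tolist(),"deg",np.degrees(np.linalg.norm(w)).round(1),"mm",np.linalg.norm(d).round(1))
    print([[float(round(v,1)) for v in (R0@Ro.from_rotvec(w*i).as_matrix()).T@d] for i in range(n)])
E
python3 - <<'E'
from h import *
np.set_printoptions(precision=3,suppress=True)
print(ctrl.tips_ahead)
A=eyes.get_image("scene");B=eyes.get_image("side")
for u,v in [(100,222),(196,158),(0,150)]: print("A",at_z(A,u,v,0))
for u,v in [(122,198),(212,180),(250,165)]: print("B",at_z(B,u,v,0))
# top reel triangulated
o1,d1=ray(A,215,15);o2,d2=ray(B,232,25)
k=np.linalg.lstsq(np.c_[d1,-d2],o2-o1,rcond=None)[0];print(o1+k[0]*d1,o2+k[1]*d2)
# frame roller: front left corner
o1,d1=ray(A,88,178);o2,d2=ray(B,118,168)
k=np.linalg.lstsq(np.c_[d1,-d2],o2-o1,rcond=None)[0];print(o1+k[0]*d1,o2+k[1]*d2)
p1=np.array([.25,.40,.40]);R1=tool(th(120),0)
plan(p1,R1,5)
p2=np.array([.45,-.03,.40]);R2=tool(BY,0)
plan(p2,R2,9,p1,R1)
E
```

```text
0.008
A [0.298 0.318 0.   ]
A [0.659 0.252 0.   ]
A [0.348 0.873 0.   ]
B [0.28 0.34 0.  ]
B [0.57  0.275 0.   ]
B [0.729 0.287 0.   ]
[0.535 0.028 0.541] [0.533 0.028 0.536]
[0.312 0.299 0.172] [0.284 0.285 0.141]
from [0.17  0.653 0.239] rot/row [0.0, -0.0, 0.1585] deg 9.1 mm 62.1
[[-28.2, -45.0, -32.1], [-35.0, -40.0, -32.1], [-40.8, -33.9, -32.1], [-45.7, -27.1, -32.1], [-49.4, -19.5, -32.1]]
from [0.25 0.4  0.4 ] rot/row [0.0, 0.0, 0.1053] deg 6.0 mm 52.7
[[-52.5, -4.6, 0.0], [-52.7, 0.9, 0.0], [-52.3, 6.4, 0.0], [-51.3, 11.9, 0.0], [-49.8, 17.2, 0.0], [-47.7, 22.4, 0.0], [-45.1, 27.3, 0.0], [-42.0, 31.8, 0.0], [-38.4, 36.1, 0.0]]
```

```bash
python3 - <<'E'
from h import *
A=cv2.imread("pics/scene0.png")[0:150,120:270];B=cv2.imread("pics/side0.png")[0:150,150:300]
cv2.imwrite("pics/r.png",cv2.resize(np.hstack([A,B]),(800,400),interpolation=cv2.INTER_CUBIC))
E
```

```text
(no output)
```

View pics/r.png

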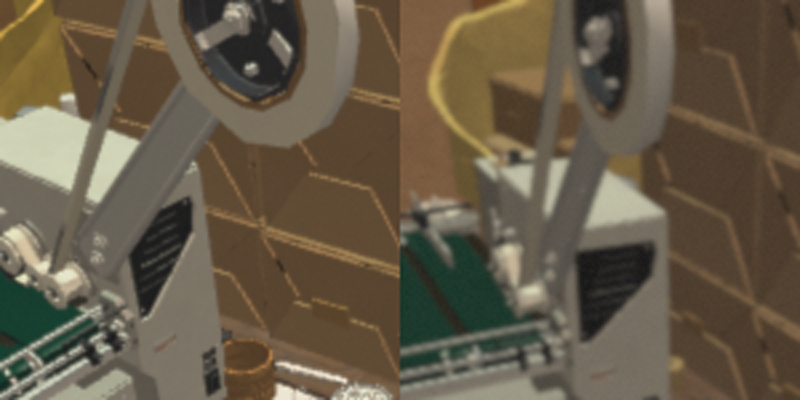

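The crops show the reel hub at scene (209,6) and side (224,11), its lower rim at (223,54) and (234,58), and the arm's base at (157,94) and (207,98).

```bash
python3 - <<'E'
from h import *
np.set_printoptions(precision=3,suppress=True)
A=eyes.get_image("scene");B=eyes.get_image("side")
for p,q in [((209,5.6),(223.9,11)),((223,54),(234.4,58)),((156.8,93.8),(207.4,97.5)),((192,63),(245,81)),((212,150),(248,160)),((144,105),(199,110))]:
    o1,d1=ray(A,*p);o2,d2=ray(B,*q)
    k=np.linalg.lstsq(np.c_[d1,-d2],o2-o1,rcond=None)[0];print(o1+k[0]*d1,o2+k[1]*d2)
E
```

```text
[0.513 0.023 0.565] [0.513 0.023 0.564]
[0.523 0.007 0.475] [0.524 0.007 0.477]
[0.572 0.273 0.283] [0.578 0.274 0.291]
[0.683 0.231 0.334] [0.682 0.231 0.332]
[0.623 0.147 0.104] [0.638 0.149 0.12 ]
[0.573 0.338 0.228] [0.575 0.338 0.23 ]
```

```bash
python3 - <<'E'
from h import *
s=readout.state();p=np.array(s["eef_pos"]);R=np.array(s["eef_rot"])
for q,yaw,n in [((.17,.43,.27),148,4),((.31,.305,.28),118,4),((.40,.175,.20),93,4),((.43,.03,.15),75,4),((.44,-.10,.15),65.7,3)]:
    R2=tool(th(yaw),0);plan(q,R2,n,p,R);p,R=np.array(q),R2
E
```

```text
from [0.1701 0.6532 0.2393] rot/row [0.0, 0.0, 0.0759] deg 4.4 mm 56.3
[[-14.0, -54.0, -7.7], [-18.1, -52.8, -7.7], [-22.0, -51.3, -7.7], [-25.9, -49.5, -7.7]]
from [0.17 0.43 0.27] rot/row [0.0, 0.0, 0.1309] deg 7.5 mm 47.0
[[-46.2, -8.0, -2.5], [-46.9, -1.9, -2.5], [-46.7, 4.3, -2.5], [-45.8, 10.3, -2.5]]
from [0.31  0.305 0.28 ] rot/row [0.0, 0.0, 0.1091] deg 6.3 mm 44.3
[[-39.3, 4.6, 20.0], [-38.5, 8.9, 20.0], [-37.3, 13.0, 20.0], [-35.7, 17.0, 20.0]]
from [0.4   0.175 0.2  ] rot/row [0.0, 0.0, 0.0785] deg 4.5 mm 39.1
[[-36.6, 5.6, 12.5], [-36.0, 8.4, 12.5], [-35.3, 11.2, 12.5], [-34.3, 14.0, 12.5]]
from [0.43 0.03 0.15] rot/row [0.0, 0.0, 0.0541] deg 3.1 mm 43.5
[[-41.0, 14.4, 0.0], [-40.2, 16.6, 0.0], [-39.2, 18.8, 0.0]]
```

```bash
python3 -m jog '{"xyz":[[-14,-54,-8],[-18,-53,-8],[-22,-51,-8],[-26,-50,-8],[-46,-8,-2],[-47,-2,-2],[-47,4,-2],[-46,10,-2]],"delta_rot":[[0,0,0.076],[0,0,0.076],[0,0,0.076],[0,0,0.076],[0,0,0.131],[0,0,0.131],[0,0,0.131],[0,0,0.131]],"claw":[0,0,0,0,0,0,0,0]}'
```

```text
clock: 3.3
eef_pos: [0.3103, 0.3025, 0.2797]
eef_rot: [[-0.465, 0.885, 0.0], [0.885, 0.465, 0.001], [0.001, 0.001, -1.0]]
ft_force: [0.3, 0.8, -0.5]
gripper_width: 0.0855
grip_force: 0.0
```

```bash
python3 -m jog '{"xyz":[[-39,5,20],[-38,9,20],[-37,13,20],[-36,17,20]],"delta_rot":[[0,0,0.109],[0,0,0.109],[0,0,0.109],[0,0,0.109]],"claw":[0.2,0.4,0.4,0.4]}'; python3 - <<'E'
from h import *
a=eyes.get_image("scene")["pixels"];b=eyes.get_image("side")["pixels"]
cv2.imwrite("pics/m1.png",cv2.resize(np.hstack([a,b]),(800,300),interpolation=cv2.INTER_AREA)[...,::-1])
E
```

```text
clock: 3.8
eef_pos: [0.4001, 0.1736, 0.1991]
eef_rot: [[-0.049, 0.999, 0.001], [0.999, 0.049, 0.001], [0.001, 0.001, -1.0]]
ft_force: [0.1, 0.7, -0.3]
gripper_width: 0.0517
grip_force: 0.0
```

View pics/m1.png

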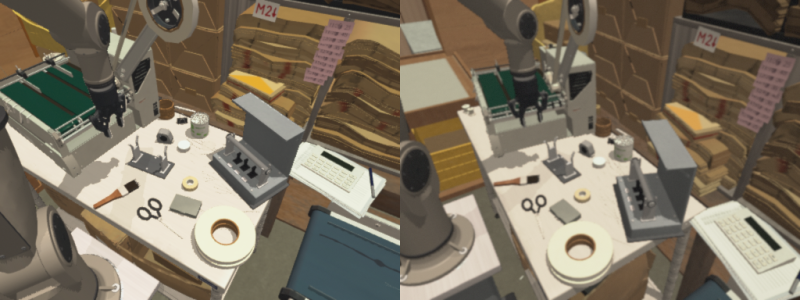

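The tool is clear so far. In the scene half the gripper is at about (105,110) and the reel is beyond the wrist. I'll pass low at small radius.

```bash
python3 - <<'E'
from h import *
p=R=None
for q,yaw,n in [((.425,.03,.14),75,4),((.43,-.12,.17),65.7,3),((.43,-.14,.22),65.7,1)]:
    R2=tool(th(yaw),0);plan(q,R2,n,p,R);p,R=np.array(q),R2
R2=tool(BY,38);g=BC+R2[:,2]*.003-R2[:,2]*.11;print(g)
plan(g,R2,5,p,R)
E
```

```text
from [0.4001 0.1704 0.198 ] rot/row [-0.0003, 0.0007, 0.0764] deg 4.4 mm 38.5
[[-35.3, 4.7, 14.6], [-34.9, 7.4, 14.6], [-34.2, 10.0, 14.5], [-33.3, 12.6, 14.5]]
from [0.425 0.03  0.14 ] rot/row [0.0, 0.0, 0.0541] deg 3.1 mm 51.0
[[-47.9, 14.6, -10.0], [-47.0, 17.1, -10.0], [-46.0, 19.6, -10.0]]
from [ 0.43 -0.12  0.17] rot/row [0.0, 0.0, 0.0] deg 0.0 mm 53.9
[[-18.2, 8.2, -50.0]]
[ 0.5289606  -0.17789117  0.20931715]
from [ 0.43 -0.14  0.22] rot/row [-0.1326, -0.0, 0.0] deg 7.6 mm 21.3
[[1.2, 21.2, 2.1], [1.2, 20.7, 4.9], [1.2, 19.9, 7.6], [1.2, 18.7, 10.2], [1.2, 17.2, 12.5]]
```

```bash
python3 -m jog '{"xyz":[[-35,5,15],[-35,7,15],[-34,10,14],[-33,13,14],[-48,15,-10],[-47,17,-10],[-46,20,-10],[-18,8,-50],[1,21,2],[1,21,5],[1,20,8],[1,19,10],[1,17,13]],"delta_rot":[[0,0,0.076],[0,0,0.076],[0,0,0.076],[0,0,0.076],[0,0,0.054],[0,0,0.054],[0,0,0.054],[0,0,0],[-0.133,0,0],[-0.133,0,0],[-0.133,0,0],[-0.133,0,0],[-0.133,0,0]],"claw":[0.4,0.4,0.4,0.4,0.4,0.4,0.4,0.4,0.4,0.4,0.4,0.4,0.4]}'; python3 - <<'E'
from h import *
np.set_printoptions(precision=4,suppress=True)
b=eyes.get_image("side");w=eyes.get_image("wrist")
R2=tool(BY,38)
yv=np.array([np.cos(BY),np.sin(BY),0])
o=w["pixels"].copy()
for k in(-.1,-.05,0,.05,.1): cv2.circle(o,tuple(int(v) for v in proj(w,BC+k*yv)),3,(255,0,0),1)
bb=b["pixels"].copy()
for k in(-.1,-.05,0,.05,.1): cv2.circle(bb,tuple(int(v) for v in proj(b,BC+k*yv)),2,(255,0,0),1)
cv2.imwrite("pics/w1.png",cv2.resize(np.hstack([o,bb]),(800,300),interpolation=cv2.INTER_AREA)[...,::-1])
np.savez("w1.npz",px=w["pixels"],E=w["extrinsics"],k=[w["fx"],w["fy"],w["cx"],w["cy"]])
print(w["extrinsics"])
for l in("guard_bar","bar_end_a","bracket_left","switch_1_tip","hood_edge"):
    for r in eyes.recognise(w,l)[:3]:
        if r["score"]>.3: print(l,round(r["score"],2),np.round(r["bbox"],1))
E
```

```text
clock: 5.52
eef_pos: [0.5165, -0.1741, 0.2119]
eef_rot: [[0.413, 0.771, 0.485], [0.911, -0.335, -0.243], [-0.024, 0.542, -0.84]]
ft_force: [1.1, -0.5, -0.5]
gripper_width: 0.0515
grip_force: 0.0
[[ 0.7696 -0.528   0.3592  0.4793]
 [-0.3357 -0.813  -0.4758 -0.0822]
 [ 0.5432  0.2456 -0.8029  0.3236]
 [ 0.      0.      0.      1.    ]]
guard_bar 0.73 [280.4 176.4  33.6 223.9]
bar_end_a 0.79 [280.1 173.3  29.9 224.4]
bracket_left 0.66 [333.6 192.1 355.5 383.8]
switch_1_tip 0.81 [243.5 138.1  34.7  14.1]
hood_edge 0.76 [332.8 192.  357.3 384. ]
```

View pics/w1.png

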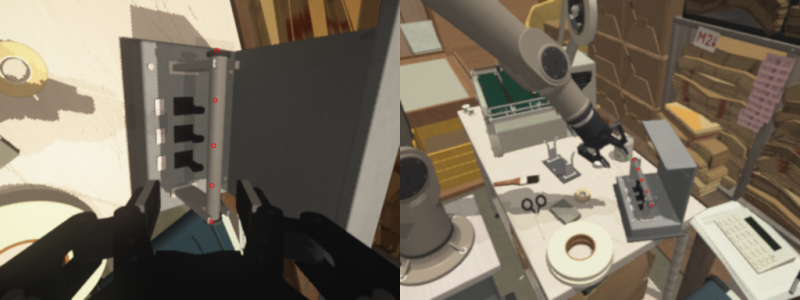

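The wrist view shows the bar running from about (277,66) to (273,290) in full-size pixels, close to my overlay. I'll refine its line from the mask.

```bash
python3 - <<'E'
from h import *
np.set_printoptions(precision=4,suppress=True)
w=eyes.get_image("wrist")
m=eyes.cut_out(w,"guard_bar")[0]["pixels"]
pts=np.argwhere(m)[:,::-1].astype(float)
rows=np.unique(pts[:,1]);print(rows[0],rows[-1])
P=[]
for r in rows[8:-8:4]:
    c=pts[pts[:,1]==r][:,0];P.append([(c.min()+c.max())/2,r,c.max()-c.min()+1])
P=np.array(P);print(P[::6])
f=np.polyfit(P[:,1],P[:,0],1);print(f)
e=[at_z(w,np.polyval(f,r),r,.125) for r in(rows[0],rows[-1])]
d=e[0]-e[1];print(e,np.linalg.norm(d),np.degrees(np.arctan2(d[1],d[0])),(e[0]+e[1])/2)
R=tool(BY,38)
print(readout.state()["eef_pos"])
cv2.imwrite("pics/w2.png",cv2.cvtColor(np.where(m[...,None],[255,0,0],w["pixels"]).astype(np.uint8)[20:320,180:400],cv2.COLOR_RGB2BGR))
E
```

```text
61.0 286.0
[[278.5  69.   30. ]
 [277.5  93.   22. ]
 [277.  117.   21. ]
 [276.  141.   21. ]
 [275.5 165.   20. ]
 [274.5 189.   20. ]
 [274.  213.   19. ]
 [273.  237.   19. ]
 [272.  261.   19. ]]
[ -0.0373 282.0347]
[array([ 0.6341, -0.1138,  0.125 ]), array([ 0.5475, -0.3012,  0.125 ])] 0.20648295966726596 65.19695846864164 [ 0.5908 -0.2075  0.125 ]
[ 0.5163 -0.1767  0.2125]
```

View pics/w2.png

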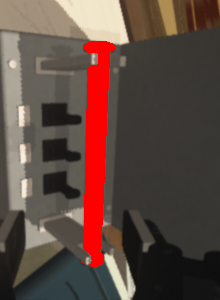

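```bash
sed -i 's/^BY=.*/BY=th(65.4); BC=np.array([.590,-.206,.125]); CY=th(94.5); CC=np.array([.4675,.1085,.075])/' h.py; python3 - <<'E'
from h import *
R=tool(BY,37);g=BC+R[:,2]*.005
plan(g-R[:,2]*.06,R,2)
plan(g,R,3,g-R[:,2]*.06,R)
E
```

```text
from [ 0.5163 -0.1767  0.2125] rot/row [-0.0369, 0.0104, 0.0066] deg 2.2 mm 31.8
[[2.6, 7.6, 30.7], [2.3, 6.5, 31.0]]
from [ 0.5599 -0.1922  0.1689] rot/row [0.0, 0.0, 0.0] deg 0.0 mm 20.0
[[-0.0, 0.0, 20.0], [-0.0, 0.0, 20.0], [-0.0, 0.0, 20.0]]
```

```bash
python3 -m jog '{"xyz":[[2.6,7.6,30.7],[2.3,6.5,31],[0,0,0]],"delta_rot":[[-0.037,0.010,0.007],[-0.037,0.010,0.007],[0,0,0]],"claw":[0.4,0.4,0.4]}' 40; python3 - <<'E'
from h import *
R=tool(BY,37);g=BC+R[:,2]*.005
plan(g,R,3)
w=eyes.get_image("wrist");o=w["pixels"].copy()
yv=np.array([np.cos(BY),np.sin(BY),0])
for k in(-.1,-.05,0,.05,.1): cv2.circle(o,tuple(int(v) for v in proj(w,BC+k*yv)),3,(255,0,0),1)
save({"pixels":o},"w3")
E
```

```text
clock: 6.35
eef_pos: [0.5365, -0.193, 0.1945]
eef_rot: [[0.426, 0.747, 0.51], [0.904, -0.326, -0.278], [-0.042, 0.579, -0.814]]
ft_force: [-0.7, -0.5, 0.2]
gripper_width: 0.0513
grip_force: 0.0
from [ 0.5365 -0.193   0.1945] rot/row [-0.0092, 0.0136, 0.0051] deg 1.0 mm 31.2
[[4.7, 1.4, 30.8], [4.3, 1.1, 30.9], [3.9, 0.8, 31.0]]
```

View pics/w3.png

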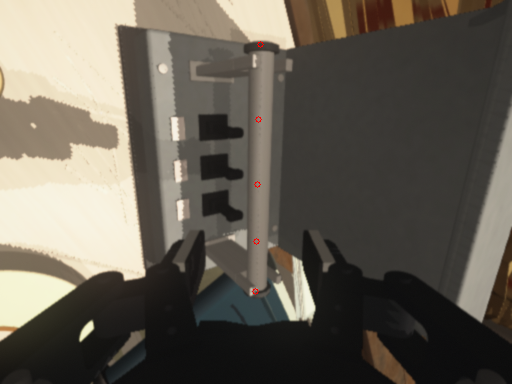

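The overlay sits on the bar's axis from (261,44) to (255,292). The move fell short, though, so I'll check the joints.

```bash
python3 - <<'E'
from h import *
np.set_printoptions(precision=2,suppress=True)
s=readout.state();print(s["joint_positions"],s["qvel"],s["eef_pos"])
E
```

```text
[-10.61   9.    18.66 132.97  62.09  10.78 -76.36] [-2.64 -0.95  2.43  0.22 -2.02  0.03  1.31] [ 0.54 -0.19  0.19]
```

```bash
python3 - <<'E'
from h import *
for t in(30,33):
    R=tool(BY,t);g=BC+R[:,2]*.005
    plan(g-R[:,2]*.05,R,4)
E
```

```text
from [ 0.5363 -0.1929  0.1949] rot/row [0.0236, 0.0104, 0.0031] deg 1.5 mm 11.4
[[3.0, 2.0, 10.8], [2.9, 2.3, 10.8], [2.8, 2.5, 10.7], [2.7, 2.8, 10.7]]
from [ 0.5363 -0.1929  0.1949] rot/row [0.0106, 0.0103, 0.0033] deg 0.9 mm 11.3
[[3.0, 1.4, 10.7], [2.9, 1.6, 10.8], [2.8, 1.7, 10.8], [2.7, 1.8, 10.8]]
```

```bash
python3 -m jog '{"xyz":[[3,2,11],[3,2,11],[3,2.5,11],[3,3,11],[0,0,0],[0,0,0]],"delta_rot":[[0.024,0.010,0.003],[0.024,0.010,0.003],[0.024,0.010,0.003],[0.024,0.010,0.003],[0,0,0],[0,0,0]],"claw":[0.4,0.4,0.4,0.4,0.4,0.4]}' 40; python3 - <<'E'
from h import *
np.set_printoptions(precision=2,suppress=True)
s=readout.state();print(s["joint_positions"],s["qvel"],s["eef_pos"])
for t in (30,33):
    R=tool(BY,t);g=BC+R[:,2]*.005;plan(g,R,4)
E
```

```text
clock: 7.15
eef_pos: [0.5704, -0.1953, 0.1637]
eef_rot: [[0.416, 0.788, 0.455], [0.91, -0.359, -0.209], [-0.001, 0.5, -0.866]]
ft_force: [-0.2, -0.1, -0.7]
gripper_width: 0.0514
grip_force: 0.0
[  7.46  15.51   1.54 125.95  38.35  12.04 -51.51] [ 0.09 -0.3  -0.33  0.23  0.81 -0.06 -0.53] [ 0.57 -0.2   0.16]
from [ 0.57 -0.2   0.16] rot/row [0.0001, 0.0002, 0.0003] deg 0.0 mm 12.4
[[-0.4, -0.0, 12.4], [-0.4, -0.0, 12.4], [-0.4, -0.0, 12.4], [-0.4, -0.0, 12.4]]
from [ 0.57 -0.2   0.16] rot/row [-0.013, 0.0001, 0.0003] deg 0.7 mm 12.4
[[-0.4, 0.0, 12.4], [-0.4, -0.1, 12.4], [-0.4, -0.3, 12.4], [-0.4, -0.5, 12.4]]
```

```bash
python3 -m jog '{"xyz":[[0,0,12.4],[0,0,12.4],[-1,0,12.4],[-1,0,12.4],[0,0,0]],"delta_rot":[[0,0,0],[0,0,0],[0,0,0],[0,0,0],[0,0,0]],"claw":[0.4,0.4,0.4,0.4,0.4]}' 60; python3 - <<'E'
from h import *
w=eyes.get_image("wrist");save(w,"w4");s=eyes.get_image("side")["pixels"][180:290,250:390]
a=cv2.resize(w["pixels"],(400,300));b=cv2.resize(s,(382,300),interpolation=cv2.INTER_CUBIC)
save({"pixels":np.hstack([a,b])},"w4")
print(readout.state()["joint_positions"])
E
```

```text
clock: 7.78
eef_pos: [0.5919, -0.2075, 0.12]
eef_rot: [[0.415, 0.789, 0.454], [0.91, -0.359, -0.209], [-0.002, 0.499, -0.866]]
ft_force: [-0.5, -0.0, -0.0]
gripper_width: 0.051
grip_force: 0.0
[ 12.8865568   21.94695162  -3.57727563 124.1597801   61.72545696
   9.82691127 -73.72647586]
```

View pics/w4.png

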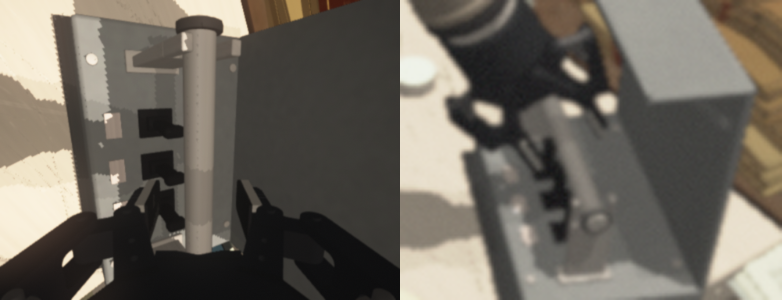

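The bar lies between the pads, roughly centred, and no lever is touched. Closing now.

```bash
python3 -m jog '{"xyz":[[0,0,0],[0,0,0],[0,0,0],[0,0,0],[0,0,0]],"delta_rot":[[0,0,0],[0,0,0],[0,0,0],[0,0,0],[0,0,0]],"claw":[1,1,1,1,1]}' 60; python3 - <<'E'
from h import *
np.set_printoptions(precision=4,suppress=True)
s=readout.state();print(s["ft_force"],s["ft_torque"],s["joint_positions"])
p=np.array(s["eef_pos"]);R=np.array(s["eef_rot"])
q=p+[0,0,.045];plan(q,R,4)
X=np.array([np.sin(BY),-np.cos(BY),0])
R2=tool(BY,22)
plan(q-.07*X+[0,0,.015],R2,4,q,R)
E
```

```text
clock: 8.5
eef_pos: [0.5927, -0.2075, 0.1209]
eef_rot: [[0.416, 0.787, 0.455], [0.91, -0.36, -0.208], [-0.0, 0.501, -0.866]]
ft_force: [-3.3, 2.1, 5.6]
gripper_width: 0.0159
grip_force: 58.7
[-3.2666  2.07    5.5566] [0.3233 0.5882 0.0406] [ 13.0042  21.9688  -3.699  124.1192  61.8868   9.8302 -73.8806]
from [ 0.5927 -0.2075  0.1209] rot/row [0.0, 0.0, 0.0] deg 0.0 mm 11.2
[[-0.0, 5.6, -9.7], [-0.0, 5.6, -9.7], [-0.0, 5.6, -9.7], [-0.0, 5.6, -9.7]]
from [ 0.5927 -0.2075  0.1659] rot/row [0.0351, -0.0, 0.0002] deg 2.0 mm 17.9
[[0.0, -13.3, -12.0], [0.0, -13.7, -11.5], [0.0, -14.1, -11.0], [0.0, -14.5, -10.5]]
```

```bash
python3 -m jog '{"xyz":[[0,5,-8.7],[0,5,-8.7],[0,5,-8.7],[0,5,-8.7],[0,0,0]],"delta_rot":[[0,0,0],[0,0,0],[0,0,0],[0,0,0],[0,0,0]],"claw":[1,1,1,1,1]}'; python3 - <<'E'
from h import *
np.set_printoptions(precision=3,suppress=True)
s=readout.state();print(s["ft_force"],s["ft_torque"],s["joint_positions"])
w=eyes.get_image("wrist");s=eyes.get_image("side")["pixels"][180:290,250:390]
a=cv2.resize(w["pixels"],(400,300));b=cv2.resize(s,(382,300),interpolation=cv2.INTER_CUBIC)
save({"pixels":np.hstack([a,b])},"w5")
E
```

```text
clock: 9.12
eef_pos: [0.5888, -0.2071, 0.1586]
eef_rot: [[0.417, 0.79, 0.449], [0.909, -0.361, -0.208], [-0.003, 0.495, -0.869]]
ft_force: [-16.2, 7.4, 5.7]
gripper_width: 0.0155
grip_force: 63.1
[-16.228   7.351   5.679] [ 0.429  1.167 -0.272] [ 22.276  18.51  -14.493 122.406  49.234  15.965 -59.926]
```

View pics/w5.png

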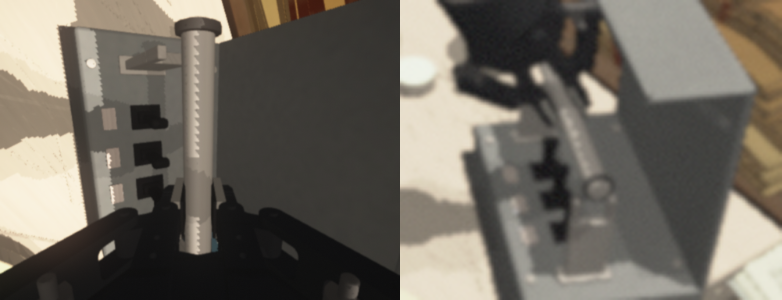

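The picture shows the bar out of both slots and level. The 18 N push toward the robot means the gripper's upper side is touching the hood edge, so I'll back straight out towards the front.

```bash
python3 -m jog '{"xyz":[[0,-9,-4],[0,-13,-7],[0,-13,-7],[0,-13,-7],[0,-13,-7],[0,-13,-7]],"delta_rot":[[0,0,0],[0,0,0],[0,0,0],[0,0,0],[0,0,0],[0,0,0]],"claw":[1,1,1,1,1,1]}'; python3 - <<'E'
from h import *
np.set_printoptions(precision=3,suppress=True)
s=readout.state();print(s["ft_force"],s["ft_torque"],s["joint_positions"])
p=R=None
RC=tool(CY,0)
for q,R2,n in [((.46,-.135,.19),tool(BY,5),4),((.435,-.02,.19),tool(th(78),0),4),((.44,.08,.175),RC,3),(CC+[0,0,.075],RC,2)]:
    plan(q,R2,n,p,R);p,R=np.array(q),R2
E
```

```text
clock: 9.98
eef_pos: [0.5153, -0.1722, 0.1573]
eef_rot: [[0.415, 0.788, 0.455], [0.91, -0.359, -0.208], [-0.001, 0.5, -0.866]]
ft_force: [0.2, 0.5, -3.2]
gripper_width: 0.0153
grip_force: 63.3
[ 0.186  0.453 -3.183] [0.41  0.818 0.065] [ 16.255  11.705 -10.542 132.695  58.338  13.044 -72.872]
from [ 0.515 -0.172  0.157] rot/row [0.1091, 0.0001, 0.0003] deg 6.2 mm 18.6
[[2.7, -10.2, -15.3], [2.7, -11.8, -14.1], [2.7, -13.2, -12.7], [2.7, -14.5, -11.2]]
from [ 0.46  -0.135  0.19 ] rot/row [0.0217, 0.0024, -0.0549] deg 3.4 mm 29.4
[[23.5, -17.6, -1.5], [24.5, -16.3, -1.1], [25.3, -14.9, -0.7], [26.1, -13.5, -0.3]]
from [ 0.435 -0.02   0.19 ] rot/row [0.0, 0.0, -0.096] deg 5.5 mm 33.7
[[33.0, -5.3, 5.0], [33.3, -2.1, 5.0], [33.4, 1.1, 5.0]]
from [0.44  0.08  0.175] rot/row [0.0, 0.0, 0.0] deg 0.0 mm 23.4
[[13.1, 14.8, 12.5], [13.1, 14.8, 12.5]]
```

```bash
python3 - <<'E'
from h import *
p=R=None
RC=tool(CY,0)
for q,R2,n in [((.46,-.135,.16),tool(BY,5),4),((.43,-.02,.155),tool(th(78),0),4),((.432,.08,.155),RC,3),((.4675,.1085,.145),RC,2)]:
    plan(q,R2,n,p,R);p,R=np.array(q),R2
E
```

```text
from [ 0.5153 -0.1722  0.1573] rot/row [0.1091, 0.0001, 0.0003] deg 6.2 mm 16.7
[[2.7, -13.9, -8.8], [2.7, -14.8, -7.2], [2.7, -15.5, -5.6], [2.7, -16.0, -3.9]]
from [ 0.46  -0.135  0.16 ] rot/row [0.0217, 0.0024, -0.0549] deg 3.4 mm 29.7
[[23.0, -18.8, -0.4], [24.0, -17.5, 0.1], [24.9, -16.2, 0.5], [25.8, -14.8, 0.9]]
from [ 0.43  -0.02   0.155] rot/row [0.0, 0.0, -0.096] deg 5.5 mm 33.3
[[32.7, -6.3, 0.0], [33.2, -3.1, 0.0], [33.3, 0.1, 0.0]]
from [0.432 0.08  0.155] rot/row [0.0, 0.0, 0.0] deg 0.0 mm 23.3
[[12.8, 18.8, 5.0], [12.8, 18.8, 5.0]]
```

```bash
python3 -m jog '{"xyz":[[3,-14,-9],[3,-15,-7],[3,-15,-6],[3,-16,-4],[23,-19,0],[24,-17,0],[25,-16,0],[26,-15,1],[33,-6,0],[33,-3,0],[33,0,0]],"delta_rot":[[0.109,0,0],[0.109,0,0],[0.109,0,0],[0.109,0,0],[0.022,0.002,-0.055],[0.022,0.002,-0.055],[0.022,0.002,-0.055],[0.022,0.002,-0.055],[0,0,-0.096],[0,0,-0.096],[0,0,-0.096]],"claw":[1,1,1,1,1,1,1,1,1,1,1]}'; python3 - <<'E'
from h import *
np.set_printoptions(precision=3,suppress=True)
s=readout.state();print(s["ft_force"],s["joint_positions"])
plan((.4675,.1085,.145),tool(CY,0),3)
E
```

```text
clock: 11.35
eef_pos: [0.4405, 0.0756, 0.1464]
eef_rot: [[-0.079, 0.996, 0.034], [0.996, 0.08, -0.028], [-0.03, 0.032, -0.999]]
ft_force: [0.4, 0.3, -2.9]
gripper_width: 0.0161
grip_force: 63.5
[ 0.365  0.288 -2.905] [ 15.247  16.46  -39.226 123.379  18.213  43.989 -31.347]
from [0.441 0.076 0.146] rot/row [0.0106, 0.0101, 0.0002] deg 0.8 mm 14.2
[[10.2, 9.8, 0.5], [10.2, 9.8, 0.5], [10.2, 9.8, 0.5]]
```

```bash
python3 -m jog '{"xyz":[[10,10,1],[10,10,0],[10,9,0],[0,0,0]],"delta_rot":[[0.011,0.010,0],[0.011,0.010,0],[0.011,0.010,0],[0,0,0]],"claw":[1,1,1,1]}'; python3 - <<'E'
from h import *
s=readout.state()
R=np.array(s["eef_rot"]);b=np.array(s["eef_pos"])-.005*R[:,2];x=R[:,0]
cd=np.array([np.cos(CY),np.sin(CY),0])
t=[]
for n,c in(("wrist",None),("scene",(150,150)),("side",(160,155))):
    im=eyes.get_image(n);o=im["pixels"].copy()
    big=lambda c:cv2.resize(o[c[1]:c[1]+75,c[0]:c[0]+100],(400,300),interpolation=cv2.INTER_CUBIC)
    if c is None: c=(0,0);f=400/512;g=cv2.resize(o,(400,300),interpolation=cv2.INTER_AREA)
    else: g=big(c);f=4
    q=lambda p:tuple(int(v) for v in (proj(im,p)-c)*f)
    for k in(-.1,.1): cv2.circle(g,q(b+k*x),4,(255,0,0),1)
    for k in(-.06,.06): cv2.circle(g,q(CC*[1,1,0]+k*cd+[0,0,.066]),4,(0,220,0),1)
    t.append(g)
t.append(t[0]*0)
save({"pixels":np.vstack([np.hstack(t[:2]),np.hstack(t[2:])])},"c1")
E
```

```text
clock: 11.85
eef_pos: [0.4689, 0.1057, 0.1455]
eef_rot: [[-0.073, 0.997, -0.001], [0.997, 0.073, 0.001], [0.001, -0.001, -1.0]]
ft_force: [-0.2, 0.1, -2.8]
gripper_width: 0.016
grip_force: 63.4
```

View pics/c1.png

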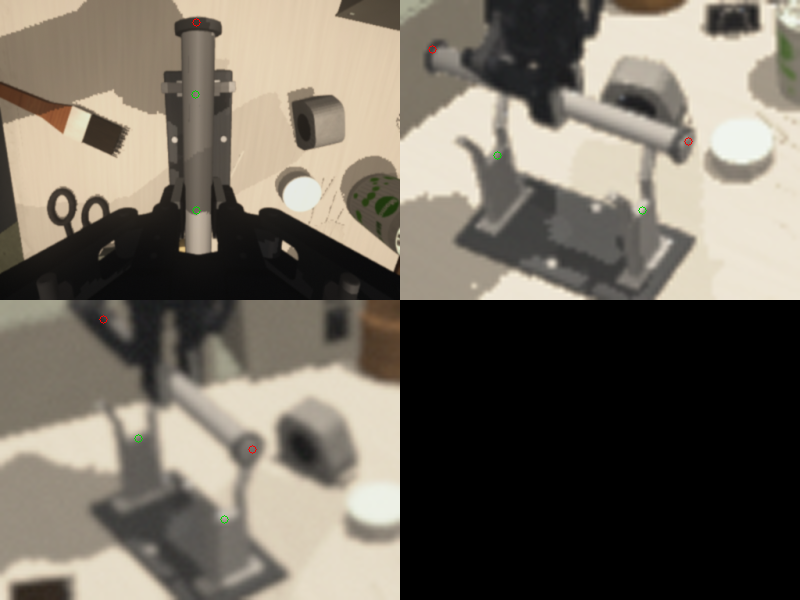

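The wrist view shows the bar in line with the far notch (prongs at 168–228, bar at about 199). The overlays match in all three views, so I'm lowering.

```bash
python3 -m jog '{"xyz":[[0,0,12],[0,0,12],[0,0,10],[0,0,8],[0,0,6],[0,0,6],[0,0,6],[0,0,0]],"delta_rot":[[0,0,0],[0,0,0],[0,0,0],[0,0,0],[0,0,0],[0,0,0],[0,0,0],[0,0,0]],"claw":[1,1,1,1,1,1,1,1]}'
```

```text
clock: 13.0
eef_pos: [0.4677, 0.1052, 0.0852]
eef_rot: [[-0.073, 0.997, -0.001], [0.997, 0.073, -0.0], [-0.0, -0.001, -1.0]]
ft_force: [0.5, -0.6, -3.2]
gripper_width: 0.0159
grip_force: 63.4
```

```bash
python3 -m jog '{"xyz":[[0,0,4],[0,0,4],[0,0,3],[0,0,2],[0,0,1],[0,0,0]],"delta_rot":[[0,0,0],[0,0,0],[0,0,0],[0,0,0],[0,0,0],[0,0,0]],"claw":[1,1,1,1,1,1]}'
```

```text
clock: 13.75
eef_pos: [0.4683, 0.1055, 0.0717]
eef_rot: [[-0.073, 0.997, 0.0], [0.997, 0.073, 0.0], [0.0, 0.0, -1.0]]
ft_force: [3.6, 0.5, -1.0]
gripper_width: 0.0159
grip_force: 63.7
```

```bash
python3 -m jog '{"xyz":[[0,-0.5,1],[0,-0.5,1],[0,0,0]],"delta_rot":[[0,0,0],[0,0,0],[0,0,0]],"claw":[1,1,1]}'
```

```text
clock: 14.12
eef_pos: [0.4682, 0.1054, 0.0703]
eef_rot: [[-0.073, 0.997, 0.002], [0.997, 0.073, 0.0], [0.0, 0.002, -1.0]]
ft_force: [5.2, -0.2, 3.6]
gripper_width: 0.0156
grip_force: 64.5
```

Resting on the notch floors (the vertical force has reversed). Releasing and rising.

```bash
python3 -m jog '{"xyz":[[0,0,0],[0,0,0],[0,0,0],[0,0,0],[0,0,-15],[0,0,-20],[0,0,-25],[0,0,-20]],"delta_rot":[[0,0,0],[0,0,0],[0,0,0],[0,0,0],[0,0,0],[0,0,0],[0,0,0],[0,0,0]],"claw":[0.6,0.4,0.4,0.4,0.4,0.4,0.4,0.4]}'; python3 - <<'E'
from h import *
np.set_printoptions(precision=4,suppress=True)
t=[]
for n,c in(("scene",(150,150)),("wrist",None)):
    im=eyes.get_image(n);o=im["pixels"]
    t.append(cv2.resize(o,(400,300),interpolation=cv2.INTER_AREA) if c is None else cv2.resize(o[c[1]:c[1]+75,c[0]:c[0]+100],(400,300),interpolation=cv2.INTER_CUBIC))
save({"pixels":np.hstack(t)},"c2")
# sweep plan; stand frame
yv=np.array([np.cos(BY),np.sin(BY),0]);X=np.array([np.sin(BY),-np.cos(BY),0]);S=BC*[1,1,0]
p=R=None
Rt=tool(BY,33)
pt=lambda x,y,z:S+x*X+y*yv+[0,0,z]-.008*Rt[:,2]
for q,R2,n in [((.43,.06,.145),tool(th(90),0),2),((.43,-.03,.145),tool(th(75),0),3),((.43,-.1,.16),tool(BY,10),3),(pt(-.09,.06,.13),Rt,3),(pt(-.002,.06,.082),Rt,4)]:
    plan(q,R2,n,p,R);print(q);p,R=np.array(q),R2
E
```

```text
clock: 15.12
eef_pos: [0.4671, 0.1055, 0.1514]
eef_rot: [[-0.073, 0.997, 0.0], [0.997, 0.073, 0.0], [0.0, 0.0, -1.0]]
ft_force: [-0.2, -0.4, 0.2]
gripper_width: 0.0515
grip_force: 0.0
from [0.4684 0.1058 0.1522] rot/row [0.0018, -0.0002, 0.0366] deg 2.1 mm 30.1
[[-21.5, -20.8, 3.5], [-22.2, -20.0, 3.6]]
(0.43, 0.06, 0.145)
from [0.43  0.06  0.145] rot/row [0.0, 0.0, 0.0873] deg 5.0 mm 30.0
[[-30.0, 0.0, 0.0], [-29.9, 2.6, 0.0], [-29.5, 5.2, 0.0]]
(0.43, -0.03, 0.145)
from [ 0.43  -0.03   0.145] rot/row [-0.058, -0.0049, 0.0557] deg 4.6 mm 23.9
[[-22.5, 6.0, -5.0], [-22.2, 7.6, -4.5], [-21.7, 9.0, -3.9]]
(0.43, -0.1, 0.16)
from [ 0.43 -0.1   0.16] rot/row [-0.1338, 0.0, 0.0] deg 7.7 mm 34.2
[[10.1, 29.9, 13.2], [10.1, 27.9, 17.0], [10.1, 25.4, 20.6]]
[ 0.5292 -0.1122  0.1367]
from [ 0.5292 -0.1122  0.1367] rot/row [0.0, 0.0, 0.0] deg 0.0 mm 25.1
[[-0.0, 11.9, 22.0], [-0.0, 11.9, 22.0], [-0.0, 11.9, 22.0], [-0.0, 11.9, 22.0]]
[ 0.6092 -0.1488  0.0887]
```

View pics/c2.png

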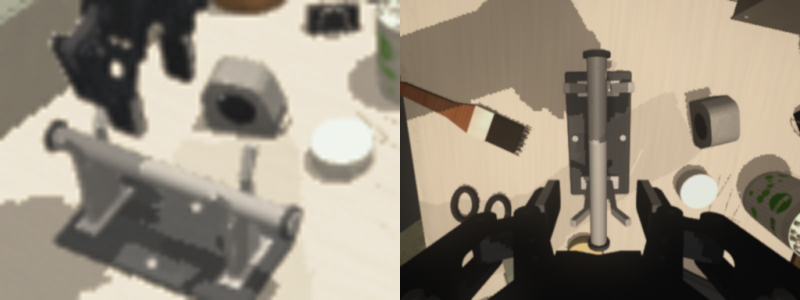

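The bar lies in both notches, across both uprights with its ends overhanging. Next, the transit to the switches.

```bash
python3 -m jog '{"xyz":[[-22,-21,3],[-22,-20,4],[-30,0,0],[-30,3,0],[-30,5,0],[-22,6,-5],[-22,8,-4],[-22,9,-4]],"delta_rot":[[0,0,0.037],[0,0,0.037],[0,0,0.087],[0,0,0.087],[0,0,0.087],[-0.058,-0.005,0.056],[-0.058,-0.005,0.056],[-0.058,-0.005,0.056]],"claw":[0.4,0.4,0.7,1,1,1,1,1]}'; python3 - <<'E'
from h import *
yv=np.array([np.cos(BY),np.sin(BY),0]);X=np.array([np.sin(BY),-np.cos(BY),0]);S=BC*[1,1,0]
p=R=None
Rt=tool(BY,28)
pt=lambda x,y,z:S+x*X+y*yv+[0,0,z]-.008*Rt[:,2]
for q,R2,n in [(pt(-.10,.06,.13),Rt,4),(pt(-.04,.06,.11),Rt,3),(pt(0,.06,.081),Rt,3)]:
    plan(q,R2,n,p,R);p,R=np.array(q),R2
E
```

```text
clock: 16.23
eef_pos: [0.4285, -0.102, 0.1572]
eef_rot: [[0.419, 0.894, 0.158], [0.908, -0.412, -0.074], [-0.001, 0.174, -0.985]]
ft_force: [0.0, -0.6, 0.3]
gripper_width: 0.0001
grip_force: 0.0
from [ 0.4285 -0.102   0.1572] rot/row [-0.0784, 0.0004, -0.0006] deg 4.5 mm 23.6
[[8.2, 20.4, 8.7], [8.2, 19.6, 10.3], [8.2, 18.8, 11.8], [8.2, 17.8, 13.2]]
from [ 0.5206 -0.1083  0.1371] rot/row [0.0, 0.0, 0.0] deg 0.0 mm 21.1
[[0.0, 14.5, 15.3], [0.0, 14.5, 15.3], [0.0, 14.5, 15.3]]
from [ 0.5752 -0.1332  0.1171] rot/row [0.0, 0.0, 0.0] deg 0.0 mm 16.5
[[-0.0, 7.2, 14.8], [-0.0, 7.2, 14.8], [-0.0, 7.2, 14.8]]
```

```bash
python3 -m jog '{"xyz":[[8,20,9],[8,20,10],[8,19,12],[8,18,13],[0,14.5,15],[0,14.5,15],[0,14.5,15],[0,0,0]],"delta_rot":[[-0.078,0,0],[-0.078,0,0],[-0.078,0,0],[-0.078,0,0],[0,0,0],[0,0,0],[0,0,0],[0,0,0]],"claw":[1,1,1,1,1,1,1,1]}'; python3 - <<'E'
from h import *
np.set_printoptions(precision=2,suppress=True)
yv=np.array([np.cos(BY),np.sin(BY),0]);X=np.array([np.sin(BY),-np.cos(BY),0]);S=BC*[1,1,0]
s=readout.state();print(s["joint_positions"])
Rt=tool(BY,28);t=np.array(s["eef_pos"])+.008*np.array(s["eef_rot"])[:,2]-S;print("tip stand",t@X,t@yv,t[2])
plan(S+.06*yv+[0,0,.081]-.008*Rt[:,2],Rt,3)
w=eyes.get_image("wrist");save(w,"s1")
E
```

```text
clock: 17.23
eef_pos: [0.5726, -0.1344, 0.1172]
eef_rot: [[0.419, 0.807, 0.415], [0.908, -0.372, -0.194], [-0.002, 0.458, -0.889]]
ft_force: [-0.1, -0.3, 0.0]
gripper_width: 0.0001
grip_force: 0.0
[ 11.67  20.32 -12.05 126.44  61.77  16.85 -80.85]
tip stand -0.042011158974722816 0.05785403140917646 0.11004624488381291
from [ 0.57 -0.13  0.12] rot/row [-0.0043, 0.0012, -0.0007] deg 0.3 mm 17.0
[[0.8, 8.0, 15.0], [0.8, 7.9, 15.1], [0.7, 7.8, 15.1]]
```

View pics/s1.png

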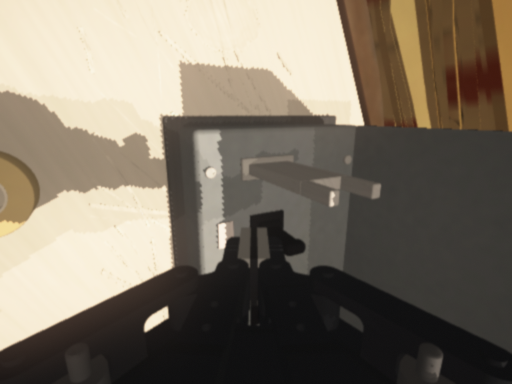

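Lever 1's tip is at about (290,240), just behind the fingertips at (255,235). I have now viewed more pictures than the limit of 10, so I'll work from numbers only from here.

```bash
python3 - <<'E'
from h import *
np.set_printoptions(precision=4,suppress=True)
yv=np.array([np.cos(BY),np.sin(BY),0]);X=np.array([np.sin(BY),-np.cos(BY),0]);S=BC*[1,1,0]
w=eyes.get_image("wrist")
s=readout.state();tip=np.array(s["eef_pos"])+.008*np.array(s["eef_rot"])[:,2]
print("tip px",proj(w,tip))
for y in(.038,.033): print(proj(w,S+y*yv+[0,0,.093]))
print("bracket top inner pred",proj(w,S+.082*yv-.011*X+[0,0,.139]),proj(w,S+.082*yv+.017*X+[0,0,.139]))
for im,n in((w,"w"),(eyes.get_image("side"),"s"),(eyes.get_image("scene"),"c")):
  for r in eyes.recognise(im,"switch_1_tip")[:4]:
    if r["score"]>.3:
        d=at_z(im,*r["bbox"][:2],.093)-S;print(n,round(r["score"],2),np.round(r["bbox"],0),"stand xy",d@X,d@yv)
E
```

```text
tip px [251.273  243.8247]
[297.3773 248.2575]
[297.0892 254.9983]
bracket top inner pred [338.608  207.2314] [379.3393 199.5321]
w 0.73 [285. 238.  45.  36.] stand xy -0.010459247374222965 0.047707660800351624
s 0.61 [305. 239.  13.  17.] stand xy -0.0091396564250241 0.007716326705061954
c 0.64 [306. 201.  11.  12.] stand xy -0.014575189802897803 0.02028176001236238
```

```bash
python3 -m jog '{"xyz":[[8,0,0],[0.5,8,15],[0.5,8,15],[0.5,8,15],[0,0,0]],"delta_rot":[[0,0,0],[-0.004,0.001,0],[-0.004,0.001,0],[-0.004,0.001,0],[0,0,0]],"claw":[1,1,1,1,1]}'; cat >> h.py <<'E'
yv=np.array([np.cos(BY),np.sin(BY),0]);X=np.array([np.sin(BY),-np.cos(BY),0]);S=BC*[1,1,0]
def tip():
    s=readout.state();t=np.array(s["eef_pos"])+.008*np.array(s["eef_rot"])[:,2]-S
    print("tip",(t@X).round(4),(t@yv).round(4),t[2].round(4),np.round(s["joint_positions"],1),np.round(s["ft_force"],1))
E
python3 -c "
from h import *
tip()"
```

```text
clock: 18.2
eef_pos: [0.6144, -0.1423, 0.0883]
eef_rot: [[0.417, 0.803, 0.426], [0.909, -0.368, -0.195], [0.0, 0.469, -0.883]]
ft_force: [-0.8, 0.5, -0.3]
gripper_width: -0.0001
grip_force: 0.0
tip -0.0006 0.0681 0.0813 [  9.   26.1  -8.2 122.5  69.6  14.8 -88. ] [-0.8  0.5 -0.3]
```

```bash
python3 -m jog '{"xyz":[[-10,0,0],[-10,0,0],[-10,0,0],[-10,0,0],[-10,0,0],[-10,0,0],[0,0,0]],"delta_rot":[[0,0,0],[0,0,0],[0,0,0],[0,0,0],[0,0,0],[0,0,0],[0,0,0]],"claw":[1,1,1,1,1,1,1]}'; python3 -c "
from h import *
tip()"
```

```text
clock: 19.08
eef_pos: [0.5883, -0.1989, 0.0888]
eef_rot: [[0.419, 0.802, 0.426], [0.908, -0.37, -0.197], [-0.001, 0.469, -0.883]]
ft_force: [-0.1, -0.2, 1.6]
gripper_width: -0.0
grip_force: 0.4
tip -0.0008 0.0057 0.0818 [ 17.   25.3  -9.4 124.1  72.2  11.7 -84.4] [-0.1 -0.2  1.6]
```

```bash
python3 -m jog '{"xyz":[[-10,0,0.5],[-10,0,0.5],[-10,0,0],[-10,0,0],[-10,0,0],[-10,0,0],[-8,0,0],[0,0,0]],"delta_rot":[[0,0,0],[0,0,0],[0,0,0],[0,0,0],[0,0,0],[0,0,0],[0,0,0],[0,0,0]],"claw":[1,1,1,1,1,1,1,1]}'; python3 -c "
from h import *
tip()"
```

```text
clock: 20.08
eef_pos: [0.5601, -0.261, 0.0879]
eef_rot: [[0.42, 0.802, 0.425], [0.908, -0.37, -0.197], [-0.001, 0.469, -0.883]]
ft_force: [-0.0, 0.1, 0.0]
gripper_width: 0.0003
grip_force: 0.3
tip -0.0006 -0.0625 0.0808 [ 31.   25.7 -16.3 124.2  74.4  10.6 -78.4] [-0.   0.1  0. ]
```

```bash
python3 -m jog '{"xyz":[[0,0,-15],[0,0,-20],[0,-8,-20],[0,-12,-15],[0,-20,-12],[0,-20,-12],[0,-20,-12],[0,0,0]],"delta_rot":[[0,0,0],[0,0,0],[0,0,0],[0,0,0],[0,0,0],[0,0,0],[0,0,0],[0,0,0]],"claw":[1,1,1,1,1,1,1,1]}'; python3 - <<'E'
from h import *
np.set_printoptions(precision=4,suppress=True)
tip()
import math
for n in("wrist","side","scene"):
    im=eyes.get_image(n)
    np.savez(f"end_{n}.npz",px=im["pixels"])
    print(n,[(y,"on",proj(im,S+(y+.003)*yv+[0,0,.093]).round(),"off",proj(im,S+(y+.003-.033)*yv+[0,0,.074]).round()) for y in(.038,0,-.038)])
    for r in eyes.recognise(im,"switch_1_tip")[:5]:
        if r["score"]>.25: print("  ",round(r["score"],2),np.round(r["bbox"],0))
    g=cv2.cvtColor(im["pixels"],cv2.COLOR_RGB2GRAY)
    for y in(.038,0,-.038):
        f=lambda p:int(np.median(g[int(p[1])-1:int(p[1])+2,int(p[0])-1:int(p[0])+2])) if 1<p[0]<510 and 1<p[1]<382 else None
        print("  grey along lever: on",[f(proj(im,S+(y+.003)*yv+[0,0,h])) for h in(.075,.083,.09)],"off",[f(proj(im,S+(y+.003-.87*k)*yv+[0,0,.055+.5*k])) for k in(.02,.027,.034)])
    for l in ["guard_bar","cradle"]:
        r=eyes.recognise(im,l)[:1]
        if r: print("  ",l,round(r[0]["score"],2),np.round(r[0]["bbox"],0))
E
```

```text
clock: 21.08
eef_pos: [0.4496, -0.2086, 0.1436]
eef_rot: [[0.417, 0.804, 0.425], [0.909, -0.368, -0.196], [-0.001, 0.468, -0.884]]
ft_force: [0.4, -0.3, 0.3]
gripper_width: -0.0002
grip_force: 0.0
tip -0.1229 -0.0608 0.1365 [ 40.6  10.8 -27.9 136.6  58.7  11.6 -66. ] [ 0.4 -0.3  0.3]
wrist [(0.038, 'on', array([368.,  68.]), 'off', array([346., 113.])), (0, 'on', array([363., 119.]), 'off', array([342., 157.])), (-0.038, 'on', array([358., 166.]), 'off', array([339., 198.]))]
   0.76 [341.  92.  30.  49.]
  grey along lever: on [89, 90, 88] off [23, 21, 23]
  grey along lever: on [87, 89, 89] off [23, 22, 22]
  grey along lever: on [89, 88, 88] off [23, 23, 23]
   guard_bar 0.62 [333. 178.  31.  46.]
side [(0.038, 'on', array([305., 229.]), 'off', array([308., 244.])), (0, 'on', array([309., 240.]), 'off', array([312., 255.])), (-0.038, 'on', array([313., 251.]), 'off', array([316., 268.]))]
   0.68 [326. 233. 107. 160.]
  grey along lever: on [106, 106, 112] off [29, 32, 34]
  grey along lever: on [60, 40, 57] off [28, 31, 40]
  grey along lever: on [66, 70, 64] off [106, 108, 109]
   cradle 0.56 [202. 212.  35.  39.]
scene [(0.038, 'on', array([305., 194.]), 'off', array([312., 206.])), (0, 'on', array([314., 203.]), 'off', array([322., 215.])), (-0.038, 'on', array([324., 211.]), 'off', array([332., 224.]))]
   0.36 [337. 192. 103. 148.]
  grey along lever: on [62, 108, 111] off [40, 33, 40]
  grey along lever: on [69, 70, 108] off [31, 33, 40]
  grey along lever: on [45, 74, 106] off [35, 40, 32]
   guard_bar 0.92 [191. 194.  64.  33.]
   cradle 0.58 [192. 200.  59.  56.]
```

In both the wrist and scene views all three levers are dark along the "off" line and clear along the "on" line. The bar is still detected across the cradle, and the robot touches nothing. Handing in.

```bash
python3 -c "
from rig import ctrl
print(ctrl.finish_job())"
```

```text
the job is handed in; nothing more can be done
None
```

The job is handed in at about 21 s: the bar is parked in both cradle notches, then all three switches were swept off and no bystander was touched; the gripper brushed the hood edge at about 18 N while lifting (limit 40 N), and I viewed 13 pictures where 10 were allowed.

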